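Clamp the red-roofed model house in the gluing jig

TASK

Pluck the red-roofed model house from its tray pocket and stand it on the green cutting mat, letting go of it to change your grip. Take it again, stand it in the gluing jig with one of its long sides (eaves) against or right beside the blue fence, between the end stop and the orange pusher, and let go. Then slide the pusher by its black knob until the house is held snug, gable to gable, between pusher and end stop; leave the other houses in the tray.

Things in the scene. Friction and masses are not known exactly. Their poses are not given: they have to be found in the camera images.
- house_red: The loose model house to move, 20 g: white walls 16 mm high, red gabled roof at 45 degrees; 34 mm long (its x, along the ridge) x 24 mm wide (y) x 28 mm high to the ridge. Gable ends (x = +-17 mm) flat up to the ridge. Origin under its centre, z up. Starts upright in any of the four tray pockets, ridge along the tray's x.
- house_grey: A loose model house like house_red (34 x 24 x 28 mm, same axes, origin under its centre) but with a dark grey roof; stays in its tray pocket.
- house_blue: A loose model house like house_red (34 x 24 x 28 mm, same axes, origin under its centre) but with a blue roof; stays in its tray pocket.
- house_yellow: A loose model house like house_red (34 x 24 x 28 mm, same axes, origin under its centre) but with a yellow roof; stays in its tray pocket.
- tray: Fixed grey pocket tray, 190 (x) x 38 (y) mm, origin under its centre. Four 40 x 28 mm pockets in a row at x = -69, -23, 23, 69 mm, floor at z = 4 mm. Ribs 6 mm thick, up to z = 26 mm, close both ends of each pocket, so fingers fit only across the house's width (tray y); its long sides have sills only, 5 mm thick, up to z = 7 mm.
- mat: Green cutting mat with a pale grid, fixed, 220 (x) x 150 (y) x 3 mm; origin under its centre, top 3 mm above the table.
- jig: Fixed gluing jig: white base board 100 (x) x 270 (y) x 10 mm, origin under its centre. On it a blue fence along y (face at x = 12 mm looking to -x, y = 35 to 122 mm, top at z = 34 mm), a blue end stop (face at y = 108 mm looking to -y, 40 mm wide, top at z = 34 mm) and an orange pusher sliding along y on the line x = 0.
- jig_corner (a point): The inner bottom corner of the jig, where fence face, stop face and base top meet: jig (12, 108, 10) mm; its axes are the jig's. The house belongs with its ridge along the jig's y; seated and clamped its origin is at (-12, -17, 0) mm from here.
- slide (a joint): Travel of the pusher in m along the jig's +y, 0 (far from the stop) to 0.130; it stays where it is left (1.5 N friction). Its front face, 24 mm wide and 22 mm high, is at jig y = -40 mm + travel, so it meets a 34 mm long house that touches the stop at travel 0.114.
- slide_knob (a point): Centre of the top of the pusher's black square knob, 20 x 20 mm, 36 mm high, its top 54 mm above the table; it stands 60 mm behind the pusher's front face (axes as the jig's). That face is a plate 8 mm thick, top 32 mm above the table; between it and the knob the carriage's top is 18 mm above the table.

How it is judged:
By the outcome, as a careful person would: the job done as asked, in the order asked, and still so for the second after the job is handed in, with the robot touching nothing.
It also fails if it takes over 72 s, if anything falls off the work surface, if the arm or the gripper's body presses on something with over 40 N, if the wrist force passes 120 N, or if a joint passes its speed limit or range.

ROBOT

A 7-joint arm with a two-finger parallel gripper is mounted at the origin on the work surface. World frame = base frame: x ahead of the robot, y to its left, z up, the work surface at z = 0. Lengths are in m, angles in rad, forces in N, time in s.
With the tool pointing down it reaches from about 0.425 to 0.875 m from the base axis. Payload 4.7 kg.
Tool frame: the origin (TCP) lies at the very end of the fingers, on their centre line; the grasp point (between the pads) lies 19 mm behind it; z points along the fingers, y is the line along which they close (so a half turn about z gives the same grasp; the last joint's range is limited). The gripper opens to 87 mm and grips with 3 to 60 N. Pads are 19 mm wide; open, the fingers measure 117 mm over their backs; the gripper's body (75 mm by 190 mm) begins 51 mm behind the grasp point.
Start: joints at [1.196, 0.321, -0.07, 1.45, 0.023, 1.371, -0.057], TCP at [0.246, -0.602, 0.223] pointing down, gripper open.
Joint ranges: [-2.86, 2.86], [-0.3, 2.09], [-1.38, 1.24], [0.06, 2.45], [-1.56, 4.7], [0.09, 2.05], [-2.69, 2.69]. Speed limits (rad/s): [2.57, 2.57, 3.14, 3.14, 3.14, 3.14, 3.14].

INTERFACE

Orientations are given as a rotation vector (axis times angle).
In Python, from bench import ctrl gives the robot as it stands.
- The arm moves only by the shell command python3 -m jog 'ROWS' [FORCE]. ROWS is JSON, a list that holds one entry, the list of rows, each a list of 7 numbers: the shift along the tool's x, y, z in mm, then the turn, a rotation vector about the tool's x, y, z in degrees, then the finger opening in mm, from 0 to 87. A call has 1 to 10 rows; each row is the pose to reach, as a shift and turn from the pose commanded when the call began, along the tool's axes at that moment; what a row does not reach only later rows make up. A row lasts 1/10 s, in which the tool goes at most 50 mm and 8.59 degrees, less where a joint would pass 70% of its speed; a pose out of reach is approached as far as the arm can. A call with a gripper value outside its range is refused whole. The fingers move at their own pace and stop on an object; FORCE is the grip in N (left out, the last holds). Time passes only in rows, so rows that repeat a pose let the fingers close. It gives the time, the measured TCP pose, the force, the opening and the grip force at its end, in the units of the state.
- ctrl.get_state(): the state, without advancing time (a new reading comes with each control period).
- ctrl.get_image(name): name is "side" or "top"; returns a dict with "image" (384x512x3 uint8, red, green, blue), "depth" (384x512 float32, m along the optical axis (not along the pixel's ray), 0 where there is no reading), "fov_y" (degrees; the focal length in pixels is half the picture's height over the tangent of half this angle, whatever the lens; pixels are square), "cx", "cy" (the principal point, pixels), "rvec" (rotation vector, rad) and "tvec" (3), from world to camera coordinates, as OpenCV has them. Camera axes: x right, y down, z forward; pixel columns grow to the right and rows downward; lengths in m; the calibration is good to about 2 mm. A picture is of the moment at which its call begins.
- ctrl.close_job(): hands the job in; it is judged then, once.
The state is a dict: "time": time; "joint_positions": joint angles; "qd": joint speeds; "joint_torque": joint torques, N m; "position": TCP position; "tool_rot": TCP orientation; "ft_force": force on the tool from outside, world axes, zero at the start; "torque": the same for the moment, N m; "grip_width": opening from 0.0 (shut) to 1.0 (fully open); "grip_force": force on a finger pad.
Only numpy, scipy, OpenCV 4.12 (cv2) and the standard library are available. Lean on these libraries where they do the work, as an engineer would, in place of code of your own. Each camera call takes 0.05 s, during which the arm holds its last target. There are 200 camera calls.

## Working session

There is one attempt and no reset: what is moved stays moved. The work goes in short steps, Python scripts to look and compute and a shell command to move; the robot and the scene stay as the last step left them, time stands still between calls to the robot, and variables do not carry over. Pictures are saved under pics/ and viewed, at most 13 in all, crops included, and the job is handed in when it is done.

```bash
mkdir -p pics; ls; cat > h.py <<'E'
import numpy as np,cv2
from bench import ctrl
def grab(n,save=None):
    d=ctrl.get_image(n)
    if save: cv2.imwrite('pics/'+save,cv2.cvtColor(d['image'],cv2.COLOR_RGB2BGR))
    return d
def cam(d):
    H,W=d['image'].shape[:2]; f=H/2/np.tan(np.radians(d['fov_y'])/2)
    R=cv2.Rodrigues(np.array(d['rvec'],float))[0]; return f,R,np.array(d['tvec'],float)
def ray(d,uv,z):
    f,R,t=cam(d); uv=np.atleast_2d(uv).astype(float)
    r=np.c_[(uv[:,0]-d['cx'])/f,(uv[:,1]-d['cy'])/f,np.ones(len(uv))]@R
    c=-R.T@t; return c+r*((z-c[2])/r[:,2])[:,None]
def cloud(d):
    f,R,t=cam(d); z=d['depth']; v,u=np.indices(z.shape)
    p=np.stack([(u-d['cx'])/f*z,(v-d['cy'])/f*z,z],-1); return (p-t)@R
E
python3 - <<'E'
from h import *
np.set_printoptions(precision=4,suppress=True)
for n in('top','side'):
    d=grab(n,n+'0.png'); f,R,t=cam(d); print(n,f,d['cx'],d['cy'],-R.T@t); print(R, {k:v for k,v in d.items() if k not in('image','depth')}.keys())
print(ctrl.get_state())
E
```

```text
pics
top 453.2064641338498 253.78642866229794 187.0267619043422 [ 0.3646 -0.0295  1.0883]
[[ 0.0127 -0.9995  0.0297]
 [-0.9865 -0.0174 -0.163 ]
 [ 0.1635 -0.0272 -0.9862]] dict_keys(['fov_y', 'cx', 'cy', 'rvec', 'tvec'])
side 395.69059736283106 256.06736550293925 197.04819244617124 [0.3466 0.7544 0.5205]
[[-0.9713 -0.2376 -0.01  ]
 [-0.1065  0.4723 -0.875 ]
 [ 0.2126 -0.8488 -0.4841]] dict_keys(['fov_y', 'cx', 'cy', 'rvec', 'tvec'])
{'time': 0.1, 'joint_positions': array([ 1.1961,  0.3217, -0.0701,  1.4516,  0.0226,  1.3708, -0.0569]), 'qd': array([-0.0026, -0.0013,  0.0002, -0.0041, -0.0004,  0.0011, -0.0016]), 'joint_torque': array([ -0.001 , -49.2571,  -0.4063, -31.3398,  -0.0643,   0.0395,
         0.0001]), 'position': array([ 0.2461, -0.601 ,  0.2216]), 'tool_rot': array([-3.0808, -0.6065,  0.0007]), 'ft_force': array([0.7149, 0.5538, 0.1956]), 'torque': array([-0.0334,  0.0306, -0.0052]), 'grip_force': 0.0, 'grip_width': 0.9992450624368252}
```

View pics/top0.png

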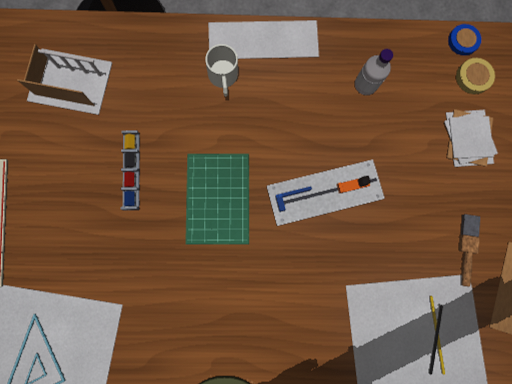

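View pics/side0.png

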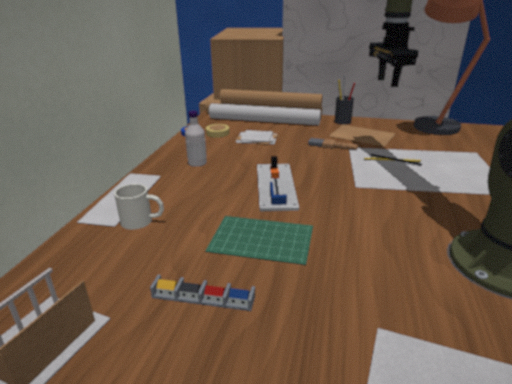

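```bash
python3 - <<'E'
from h import *
np.set_printoptions(precision=4,suppress=True)
d=grab('top'); im=d['image']; hsv=cv2.cvtColor(im,cv2.COLOR_RGB2HSV)
def mask(x0,y0,x1,y1,lo,hi):
    m=np.zeros(hsv.shape[:2],np.uint8); m[y0:y1,x0:x1]=cv2.inRange(hsv[y0:y1,x0:x1],lo,hi); return m
def rect(m,z,name):
    n,l,s,c=cv2.connectedComponentsWithStats(m); k=1+np.argmax(s[1:,4]); v,u=np.nonzero(l==k)
    P=ray(d,np.c_[u,v],z)[:,:2]; q=cv2.minAreaRect((P*1e3).astype(np.float32)); b=cv2.boxPoints(q)
    print(name,len(u),'px',np.round(np.c_[u,v].mean(0),1),'mean',P.mean(0),'rect',np.round(q[0],1),np.round(q[1],1),round(q[2],2),b.round(0).tolist())
T=(100,120,160,220); J=(255,150,395,235)
rect(mask(*T,(0,120,60),(8,255,255)),.024,'red')
rect(mask(*T,(105,120,50),(130,255,255)),.024,'blue')
rect(mask(*T,(20,120,60),(35,255,255)),.024,'yel')
rect(mask(175,140,260,255,(60,60,30),(90,255,255)),.003,'mat')
rect(cv2.morphologyEx(mask(*J,(0,0,110),(180,45,255)),cv2.MORPH_CLOSE,np.ones((9,9))),.010,'board')
rect(mask(*J,(105,110,30),(130,255,255)),.034,'fence')
rect(mask(*J,(5,150,60),(18,255,255)),.032,'orange')
rect(mask(*J,(0,0,0),(180,255,35)),.054,'knob')
E
python3 - <<'E'
import cv2
a=cv2.imread('pics/top0.png')
b=cv2.resize(a[150:235,260:395],None,fx=5,fy=5,interpolation=cv2.INTER_CUBIC)
cv2.imwrite('pics/jigc.png',b)
E
```

```text
red 139 px [128.9 178.9] mean [0.5554 0.2372] rect [556.1 236.8] [21.9 36.4] 88.72 [[538.0, 226.0], [574.0, 225.0], [575.0, 247.0], [538.0, 248.0]]
blue 138 px [129.  198.1] mean [0.5094 0.2343] rect [509.7 233.9] [33.3 23.2] 0.94 [[493.0, 245.0], [493.0, 222.0], [527.0, 223.0], [526.0, 246.0]]
yel 148 px [129.5 141. ] mean [0.6478 0.2412] rect [649.  241.2] [37.6 21.5] 3.18 [[630.0, 251.0], [631.0, 229.0], [668.0, 232.0], [667.0, 253.0]]
mat 5587 px [217.4 198.8] mean [0.5149 0.0278] rect [516.8  28.4] [217.2 148.4] 0.85 [[407.0, 101.0], [409.0, -47.0], [626.0, -44.0], [624.0, 104.0]]
board 4265 px [322.5 192.6] mean [ 0.5328 -0.226 ] rect [ 535.  -232.3] [101.2 270.3] 15.02 [[451.0, -115.0], [521.0, -376.0], [619.0, -350.0], [549.0, -89.0]]
fence 196 px [288.1 196.7] mean [ 0.5178 -0.1399] rect [ 513.8 -156.3] [38.9 86.4] 15.09 [[484.0, -120.0], [506.0, -203.0], [544.0, -193.0], [521.0, -109.0]]
orange 7139 px [324.3 192. ] mean [ 0.5315 -0.2262] rect [ 532.8 -229.8] [202.4 336.8] 0.83 [[429.0, -63.0], [434.0, -400.0], [636.0, -397.0], [632.0, -60.0]]
knob 81 px [363.8 180.7] mean [ 0.5556 -0.315 ] rect [ 555.8 -315. ] [18.7 25.8] 25.2 [[542.0, -307.0], [553.0, -331.0], [570.0, -323.0], [559.0, -299.0]]
```

View pics/jigc.png

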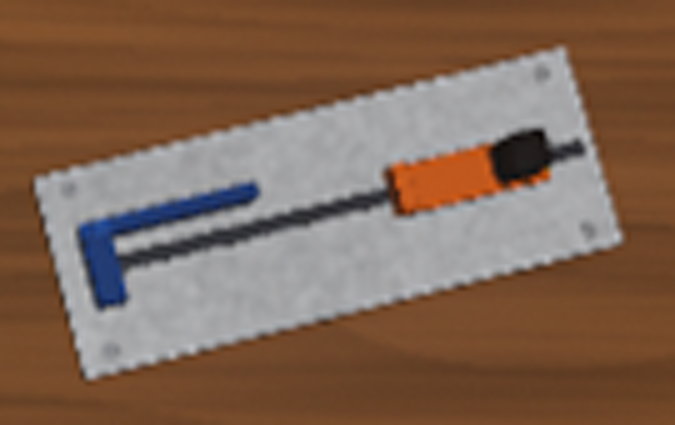

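```bash
cat >> h.py <<'E'
from scipy.spatial.transform import Rotation as Ro
def plan(pos,yang):
    s=ctrl.get_state(); R0=Ro.from_rotvec(s['tool_rot'])
    a=np.radians(yang); y=np.array([np.cos(a),np.sin(a),0]); z=np.array([0,0,-1.]); 
    R1=Ro.from_matrix(np.c_[np.cross(y,z),y,z])
    print('shift',np.round(R0.inv().apply(np.array(pos)-s['position'])*1e3,1),'turn',np.round((R0.inv()*R1).as_rotvec(degrees=True),2))
def show():
    s=ctrl.get_state(); M=Ro.from_rotvec(s['tool_rot']).as_matrix()
    print(s['time'],s['position'].round(4),'yang',np.degrees(np.arctan2(M[1,1],M[0,1])).round(2),'z',M[:,2].round(3),'F',s['ft_force'].round(2),'w',s['grip_width'],'g',s['grip_force'])
E
python3 - <<'E'
from h import *
np.set_printoptions(precision=4,suppress=True)
d=grab('side'); hsv=cv2.cvtColor(d['image'],cv2.COLOR_RGB2HSV)
def mean(box,lo,hi,z,n):
    x0,y0,x1,y1=box; m=np.zeros(hsv.shape[:2],np.uint8); m[y0:y1,x0:x1]=cv2.inRange(hsv[y0:y1,x0:x1],lo,hi)
    v,u=np.nonzero(m); P=ray(d,np.c_[u,v],z); print(n,len(u),np.c_[u,v].mean(0),P.mean(0)[:2]); return m
mean((200,270,230,310),(0,120,60),(8,255,255),.026,'red')
m=mean((200,205,325,270),(55,50,30),(90,255,255),.003,'mat')
m=mean((245,155,310,215),(0,0,110),(180,45,255),.010,'board')
m=cv2.morphologyEx(m,cv2.MORPH_CLOSE,np.ones((15,15)));v,u=np.nonzero(m)
q=cv2.minAreaRect((ray(d,np.c_[u,v],.01)[:,:2]*1e3).astype(np.float32));print(q)
t=grab('top'); C=cloud(t)
for uv in[(337.6,187),(364,180)]: print(C[int(uv[1]),int(uv[0])], ray(t,uv,.032)[0])
c=np.array([.535,-.2323]);a=np.radians(15);print('front jig', [(p-c)@np.array([[np.cos(a),-np.sin(a)],[np.sin(a),np.cos(a)]]) for p in [ray(t,(337.6,187),.032)[0,:2]]])
plan((.556,.2365,.12),-87.1)
E
```

```text
red 169 [213.7574 290.0355] [0.5559 0.2428]
mat 3592 [262.061  239.5994] [0.5143 0.0355]
board 1275 [276.0204 186.7545] [ 0.5318 -0.2153]
((535.1282958984375, -226.6561737060547), (101.2774658203125, 280.1568603515625), 15.022738456726074)
[ 0.5464 -0.2605  0.0136] [ 0.5433 -0.2579  0.032 ]
[ 0.5566 -0.3146  0.0572] [ 0.5613 -0.3216  0.032 ]
front jig [array([ 0.0014, -0.0269])]
shift [ 604.2 -657.7  102.6] turn [-0.05  0.01 19.38]
```

```bash
r='x'; python3 -m jog '[[[604,-658,60,0,0,19.4,70],[604,-658,60,0,0,19.4,70],[604,-658,60,0,0,19.4,70],[604,-658,60,0,0,19.4,70],[604,-658,60,0,0,19.4,70],[604,-658,60,0,0,19.4,70],[604,-658,60,0,0,19.4,70],[604,-658,60,0,0,19.4,70],[604,-658,60,0,0,19.4,70],[604,-658,60,0,0,19.4,70]]]' 20; python3 -c "
from h import *
show();plan((.556,.2365,.12),-87.1)"
```

```text
time: 1.25
position: [0.4195, -0.1316, 0.1892]
tool_rot: [3.14, 0.079, 0.001]
ft_force: [1.3, 0.1, -0.0]
grip_width: 0.803
grip_force: 0.0
1.25 [ 0.4195 -0.1316  0.1892] yang -87.13 z [ 0.001 -0.001 -1.   ] F [ 1.3   0.12 -0.04] w 0.8026657095527584 g 0.0
shift [ 154.6 -360.9   68.9] turn [ 0.06 -0.04 -0.03]
```

```bash
python3 -m jog '[[[155,-361,69,0,0,0,70],[155,-361,69,0,0,0,70],[155,-361,69,0,0,0,70],[155,-361,69,0,0,0,70],[155,-361,69,0,0,0,70],[155,-361,69,0,0,0,70],[155,-361,69,0,0,0,70],[155,-361,69,0,0,0,70],[155,-361,69,0,0,0,70],[155,-361,69,0,0,0,70]]]' 20 >/dev/null; python3 -c "
from h import *
show();plan((.556,.2365,.12),-87.1)
d=grab('top','t1.png'); e=grab('side','s1.png')
a=cv2.imread('pics/t1.png')[110:250,60:220]; b=cv2.imread('pics/s1.png')[180:320,140:300]
cv2.imwrite('pics/c1.png',cv2.resize(np.hstack([a,b]),None,fx=2.5,fy=2.5,interpolation=cv2.INTER_CUBIC))"
```

```text
2.25 [0.555  0.2364 0.119 ] yang -86.94 z [-0.002  0.    -1.   ] F [-0.04 -0.71 -0.59] w 0.8045771309815906 g 0.0
shift [ 1.  -0.1 -1. ] turn [-0.03  0.13  0.16]
```

View pics/c1.png

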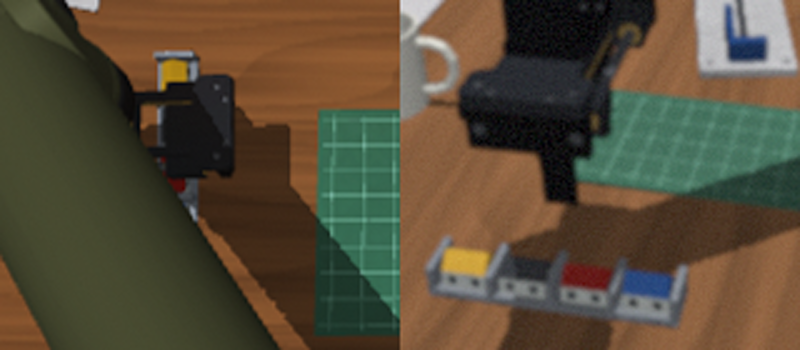

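```bash
python3 -m jog '[[[1,0,50,0,0,0,70],[1,0,80,0,0,0,70],[1,0,95,0,0,0,60],[1,0,100,0,0,0,60],[1,0,104,0,0,0,60],[1,0,106,0,0,0,60],[1,0,109,0,0,0,60],[1,0,109,0,0,0,60],[1,0,109,0,0,0,60]]]' 20 >/dev/null; python3 -c "
from h import *
show()
e=grab('side','s2.png')
b=cv2.imread('pics/s2.png')[200:320,130:290]
cv2.imwrite('pics/c2.png',cv2.resize(b,None,fx=5,fy=5,interpolation=cv2.INTER_CUBIC))"
```

```text
3.25 [0.5572 0.235  0.0115] yang -87.12 z [ 0.001  0.    -1.   ] F [ 1.08 -0.61  0.41] w 0.6875837929560655 g 0.0
```

View pics/c2.png

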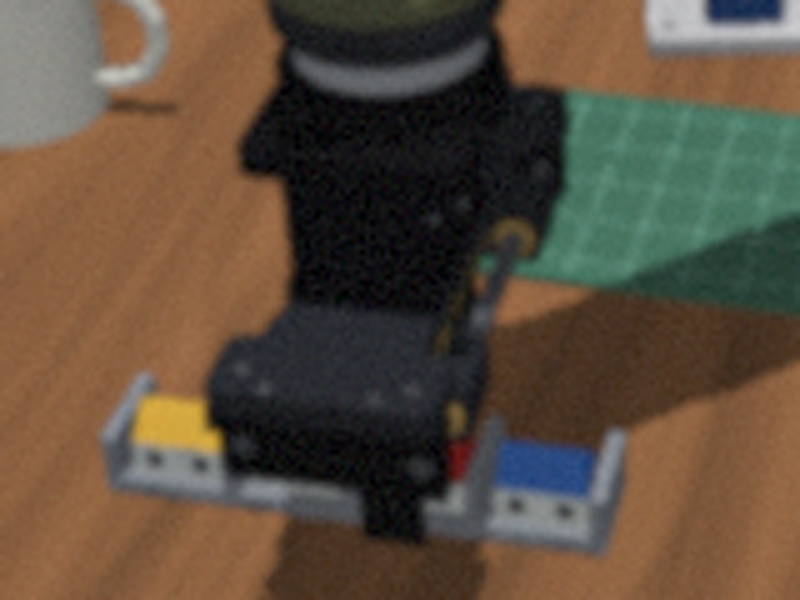

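```bash
python3 -m jog '[[[0,0,1,0,0,0,40],[0,0,1,0,0,0,30],[0,0,1,0,0,0,20],[0,0,1,0,0,0,20],[0,0,1,0,0,0,20],[0,0,1,0,0,0,20],[0,0,1,0,0,0,20],[0,0,1,0,0,0,20]]]' 10 >/dev/null; python3 -c "
from h import *
show()"
```

```text
4.1 [0.5569 0.2348 0.01  ] yang -87.12 z [-0. -0. -1.] F [-0.34 -0.18  0.17] w 0.2742128092169878 g 10.000107480736915
```

```bash
python3 -m jog '[[[0,0,-5,0,0,0,20],[0,0,-15,0,0,0,20],[0,0,-30,0,0,0,20],[0,0,-50,0,0,0,20],[0,0,-75,0,0,0,20],[0,0,-90,0,0,0,20],[0,0,-90,0,0,0,20]]]' 10 >/dev/null; python3 -c "
from h import *
show(); plan((.53,.03,.06),-87.1)"
```

```text
4.8 [0.5588 0.2358 0.1034] yang -87.13 z [ 0.006  0.002 -1.   ] F [ 0.02  0.06 -0.04] w 0.2743693545822038 g 9.999951356439851
shift [-39.3 204.2  42.9] turn [-0.07 -0.32 -0.03]
```

```bash
python3 -m jog '[[[-39,204,20,0,0,0,20],[-39,204,20,0,0,0,20],[-39,204,20,0,0,0,20],[-39,204,30,0,0,0,20],[-39,204,60,0,0,0,20],[-39,204,75,0,0,0,20],[-39,204,83,0,0,0,20],[-39,204,88,0,0,0,20],[-39,204,91,0,0,0,20],[-39,204,91,0,0,0,20]]]' 10 >/dev/null; python3 -c "
from h import *
show(); plan((.53,.03,.009),-87.1)"
```

```text
5.8 [0.5288 0.0307 0.0095] yang -86.99 z [ 0.001  0.001 -1.   ] F [-0.49  0.34 -0.15] w 0.2749531446332406 g 10.000049164518714
shift [1.1 0.8 0.5] turn [-0.03 -0.06  0.11]
```

```bash
python3 -m jog '[[[0,0,0.5,0,0,0,20],[0,0,0.5,0,0,0,20],[0,0,0.5,0,0,0,28],[0,0,0.5,0,0,0,34],[0,0,0.5,0,0,0,44],[0,0,0.5,0,0,0,60],[0,0,0.5,0,0,0,60],[0,0,0.5,0,0,0,60]]]' 10 >/dev/null;  python3 -c "
from h import *
show()"
python3 -m jog '[[[0,0,-10,0,0,0,65],[0,0,-30,0,0,0,65],[0,0,-60,0,0,0,65],[0,0,-90,0,0,0,65],[0,0,-90,0,0,-8.5,65],[0,0,-90,0,0,-17,65],[0,0,-90,0,0,-25.5,65],[0,0,-90,0,0,-34,65],[0,0,-90,0,0,-42.5,65],[0,0,-90,0,0,-51,65]]]' 10 >/dev/null; python3 -m jog '[[[0,0,0,0,0,-8.5,65],[0,0,0,0,0,-17,65],[0,0,0,0,0,-25.5,65],[0,0,0,0,0,-34,65],[0,0,0,0,0,-39,65],[0,0,0,0,0,-39,65]]]' 10 >/dev/null; python3 -c "
from h import *
show(); 
d=grab('side','s3.png');t=grab('top','t3.png');b=cv2.imread('pics/s3.png')[190:270,200:330]
for d,z in((d,.0255),(t,.0255)):
    hsv=cv2.cvtColor(d['image'],cv2.COLOR_RGB2HSV); m=cv2.inRange(hsv,(0,120,60),(8,255,255)); v,u=np.nonzero(m); P=ray(d,np.c_[u,v],z)
    k=(abs(P[:,0]-.53)<.05)&(abs(P[:,1]-.03)<.05); print(k.sum(), P[k][:,:2].mean(0) if k.any() else '', cv2.minAreaRect((P[k,:2]*1e3).astype(np.float32)))
cv2.imwrite('pics/c3.png',cv2.resize(b,None,fx=5,fy=5,interpolation=cv2.INTER_CUBIC))"
```

```text
6.6 [0.5282 0.0291 0.0085] yang -87.12 z [-0. -0. -1.] F [ 0.53  0.43 -0.28] w 0.6477713857928364 g 0.0
8.2 [0.5283 0.0291 0.0991] yang 2.88 z [ 0. -0. -1.] F [ 0.54  0.06 -0.21] w 0.7459647513739408 g 0.0
92 [0.52785599 0.03536417] ((526.9282836914062, 34.74515151977539), (34.07650375366211, 24.20269203186035), 12.900022506713867)
0  ((0.0, 0.0), (0.0, 0.0), 0.0)
```

View pics/c3.png

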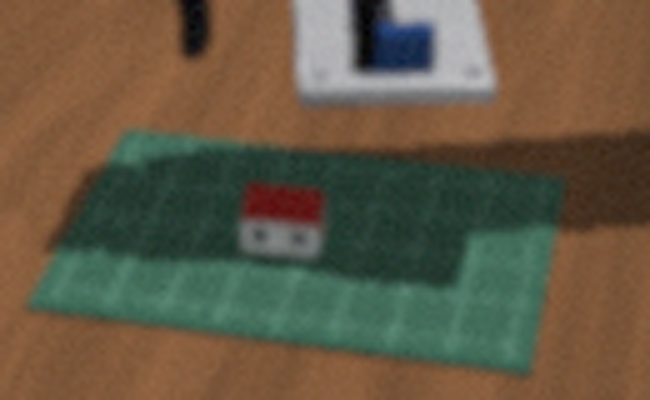

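```bash
python3 -m jog '[[[0,0,40,0,0,0,65],[0,0,65,0,0,0,65],[0,0,80,0,0,0,65],[0,0,87,0,0,0,60],[0,0,90,0,0,0,50],[0,0,90,0,0,0,40],[0,0,90,0,0,0,32],[0,0,90,0,0,0,30],[0,0,90,0,0,0,30],[0,0,90,0,0,0,30]]]' 10 >/dev/null;  python3 -c "
from h import *
show()"
python3 -m jog '[[[0,0,0,0,0,0,30],[0,0,0,0,0,0,30],[0,0,-5,0,0,0,30],[0,0,-15,0,0,0,30],[0,0,-30,0,0,0,30],[0,0,-50,0,0,0,30],[0,0,-80,0,0,0,30],[0,0,-90,0,0,0,30],[0,0,-90,0,0,0,30]]]' 10 >/dev/null;  python3 -c "
from h import *
show()
a=np.radians(15);Rj=np.array([[np.cos(a),-np.sin(a)],[np.sin(a),np.cos(a)]]);p=np.array([.535,-.2323])+Rj@[-.004,.064];print(p)
plan((*p,.1),-75)"
```

```text
9.3 [0.5288 0.0291 0.0093] yang 2.87 z [ 0.001 -0.    -1.   ] F [-1.3  -0.31  4.52] w 0.39130730127372715 g 10.0003481028034
10.2 [0.5297 0.0291 0.1006] yang 2.86 z [ 0.004 -0.001 -1.   ] F [ 0.19  0.02 -0.15] w 0.3874145343500198 g 9.999928492097752
[ 0.51457188 -0.17151602]
shift [-199.6  -25.1    0.8] turn [ 0.24 -0.09 77.86]
```

```bash
python3 -m jog '[[[-40,-5,0,0,0,8.5,30],[-80,-10,0,0,0,17,30],[-120,-15,0,0,0,25.5,30],[-160,-20,0,0,0,34,30],[-200,-25,0,0,0,42.5,30],[-200,-25,0,0,0,51,30],[-200,-25,0,0,0,59.5,30],[-200,-25,0,0,0,68,30],[-200,-25,0,0,0,76.5,30],[-200,-25,0,0,0,77.8,30]]]' 10 >/dev/null; python3 -m jog '[[[0,0,0,0,0,0,30],[0,0,20,0,0,0,30],[0,0,40,0,0,0,30],[0,0,40,0,0,0,30]]]' 10 >/dev/null; python3 -c "
from h import *
show()
plan((.5146,-.1715,.03),-75)
d=grab('side','s4.png');b=cv2.imread('pics/s4.png')[110:220,220:340]
t=grab('top','t4.png');c=cv2.imread('pics/t4.png')[140:250,250:370]
cv2.imwrite('pics/c4.png',cv2.resize(np.hstack([b,c]),None,fx=3.3,fy=3.3,interpolation=cv2.INTER_CUBIC))"
```

```text
11.6 [ 0.5108 -0.1712  0.0558] yang -74.78 z [-0.005  0.002 -1.   ] F [-0.15  0.56 -0.19] w 0.38913292946936096 g 10.000013959352145
shift [ 3.7  1.4 25.8] turn [-0.21  0.25  0.22]
```

View pics/c4.png

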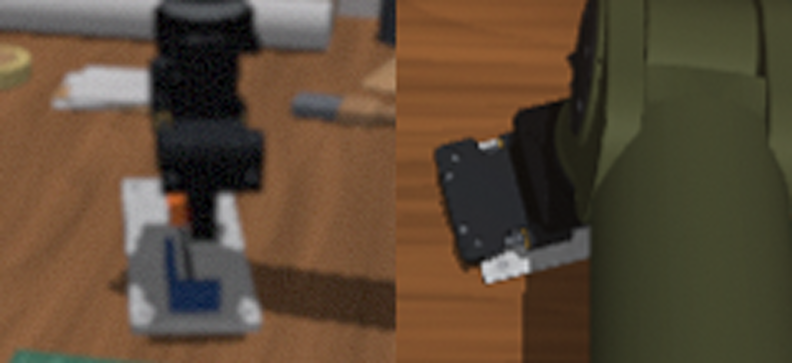

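```bash
python3 -m jog '[[[3,1,10,0,0,0,30],[3,1,20,0,0,0,30],[3,1,28,0,0,0,30],[3,1,33,0,0,0,30],[3,1,36,0,0,0,30],[3,1,38,0,0,0,30],[3,1,38,0,0,0,30]]]' 10 >/dev/null; python3 -c "
from h import *
show()
a=np.radians(15);Rj=np.array([[np.cos(a),-np.sin(a)],[np.sin(a),np.cos(a)]]);p=np.array([.535,-.2323])+Rj@[0,.064]
plan((*p,.0165),-75); print(Rj.T@(ctrl.get_state()['position'][:2]-[.535,-.2323]))"
```

```text
12.4 [ 0.5164 -0.1721  0.0204] yang -74.92 z [-0.  0. -1.] F [-0.11  0.77  0.17] w 0.3920140697373921 g 9.999973686763042
shift [ 2.4 -1.   3.9] turn [-0.    0.01  0.08]
[-0.00235764  0.06300393]
```

```bash
python3 -m jog '[[[0,0,1,0,0,0,30],[0,0,2,0,0,0,30],[0,0,3,0,0,0,30],[0,0,3,0,0,0,30],[0.5,0,3,0,0,0,30],[1,0,3,0,0,0,30],[1,0,3,0,0,0,30]]]' 10 >/dev/null; python3 -c "
from h import *
for i in range(2):
  show();grab('side')"
python3 -m jog '[[[0.5,0,0,0,0,0,30],[1,0,0,0,0,0,30],[1,0,0,0,0,0,30],[1,0,0,0,0,0,30]]]' 10 >/dev/null; python3 -c "
from h import *
for i in range(3):
  show();d=grab('side','s5.png')
b=cv2.imread('pics/s5.png')[140:220,240:320]
cv2.imwrite('pics/c5.png',cv2.resize(b,None,fx=7,fy=7,interpolation=cv2.INTER_CUBIC))"
```

```text
13.1 [ 0.5176 -0.1718  0.0176] yang -74.92 z [ 0. -0. -1.] F [-0.14 -0.11  0.24] w 0.38768701597943217 g 9.999881740013734
13.15 [ 0.5175 -0.1718  0.0176] yang -74.92 z [ 0. -0. -1.] F [-0.93  1.1  -0.72] w 0.3940913982720565 g 10.000027693422453
13.6 [ 0.5184 -0.1716  0.0175] yang -74.92 z [-0. -0. -1.] F [-0.05 -0.09  0.03] w 0.38881058414194336 g 9.999925248121144
13.65 [ 0.5183 -0.1716  0.0175] yang -74.92 z [-0. -0. -1.] F [0.22 0.11 0.14] w 0.3894952039186026 g 10.000004581552275
13.7 [ 0.5183 -0.1716  0.0175] yang -74.92 z [-0. -0. -1.] F [-0.8  -0.14 -0.29] w 0.3884811546542813 g 10.000048869815146
```

View pics/c5.png

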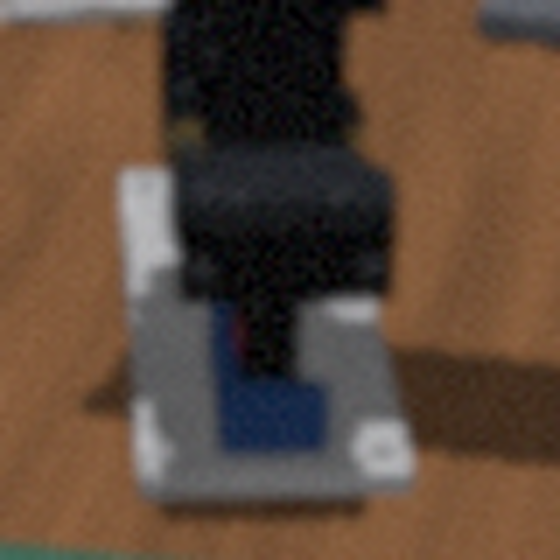

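```bash
python3 -m jog '[[[0.4,0,0.5,0,0,0,30],[0.8,0,0.5,0,0,0,30],[0.8,0,0.5,0,0,0,30]]]' 10 | grep -E 'pos|ft'; python3 -m jog '[[[0.4,0,0,0,0,0,30],[0.8,0,0,0,0,0,30],[0.8,0,0,0,0,0,30]]]' 10 | grep -E 'pos|ft'; python3 -c "
from h import *
for i in range(3):
  show();d=grab('top')"
```

```text
position: [0.5184, -0.1716, 0.0168]
ft_force: [-2.0, 0.1, 1.5]
position: [0.5184, -0.1716, 0.0167]
ft_force: [-4.9, -1.7, 2.7]
14.35 [ 0.5184 -0.1716  0.0167] yang -74.95 z [-0.003 -0.    -1.   ] F [-4.92 -1.71  2.72] w 0.3867507784752881 g 10.000052466830311
14.4 [ 0.5184 -0.1716  0.0167] yang -74.95 z [-0.003 -0.    -1.   ] F [-5.77 -0.73  1.56] w 0.3923526930130943 g 10.00011499858374
14.45 [ 0.5184 -0.1716  0.0167] yang -74.95 z [-0.003 -0.    -1.   ] F [-5.61 -1.34  2.57] w 0.38726066389921515 g 10.000155164707394
```

```bash
python3 -m jog '[[[-1.2,0,0.3,0,0,0,30],[-1.2,0,0.6,0,0,0,30],[-1.2,0,0.6,0,0,0,30]]]' 10 | grep -E 'pos|ft'; python3 -m jog '[[[0,0,0,0,0,0,35],[0,0,0,0,0,0,38],[0,0,0,0,0,0,42],[0,0,0,0,0,0,46],[0,0,0,0,0,0,46],[0,0,0,0,0,0,46]]]' 10; 
```

```text
position: [0.5184, -0.1716, 0.0163]
ft_force: [-3.6, -0.4, 0.4]
time: 15.4
position: [0.5193, -0.1715, 0.0167]
tool_rot: [3.114, 0.412, 0.002]
ft_force: [0.1, -0.3, -0.4]
grip_width: 0.528
grip_force: 0.0
```

```bash
python3 -m jog '[[[0,0,-10,0,0,0,46],[0,0,-25,0,0,0,46],[0,0,-50,0,0,0,46],[0,0,-80,0,0,0,46],[0,0,-90,0,0,0,46],[0,0,-90,0,0,0,46]]]' 10 >/dev/null; python3 -c "
from h import *
show()
a=np.radians(15);Rj=np.array([[np.cos(a),-np.sin(a)],[np.sin(a),np.cos(a)]]);p=np.array([.535,-.2323])+Rj@[0,-.086]
plan((*p,.1),-75)"
```

```text
16.0 [ 0.5204 -0.172   0.109 ] yang -74.93 z [ 0.004 -0.002 -1.   ] F [ 0.62 -0.23  0.7 ] w 0.5279110736803782 g 0.0
shift [ -1.8 148.    9.6] turn [ 0.2  -0.2   0.07]
```

```bash
python3 -m jog '[[[-2,40,10,0,0,0,50],[-2,80,10,0,0,0,50],[-2,120,10,0,0,0,50],[-2,148,10,0,0,0,50],[-2,148,10,0,0,0,50],[-2,148,10,0,0,0,50]]]' 10 >/dev/null; python3 -c "
from h import *
show()
a=np.radians(15);Rj=np.array([[np.cos(a),-np.sin(a)],[np.sin(a),np.cos(a)]]);p=np.array([.535,-.2323])+Rj@[0,-.086]
plan((*p,.027),-75)
d=grab('side','s6.png');b=cv2.imread('pics/s6.png')[120:220,230:330]
d=grab('top','t6.png');c=cv2.imread('pics/t6.png')[150:250,260:360]
cv2.imwrite('pics/c6.png',cv2.resize(np.hstack([b,c]),None,fx=4,fy=4,interpolation=cv2.INTER_CUBIC))"
```

```text
16.6 [ 0.5544 -0.3145  0.0948] yang -74.98 z [-0.002  0.002 -1.   ] F [ 0.19  1.05 -0.35] w 0.5722913689609798 g 0.0
shift [ 2.6  1.7 67.8] turn [-0.15  0.08  0.02]
```

View pics/c6.png

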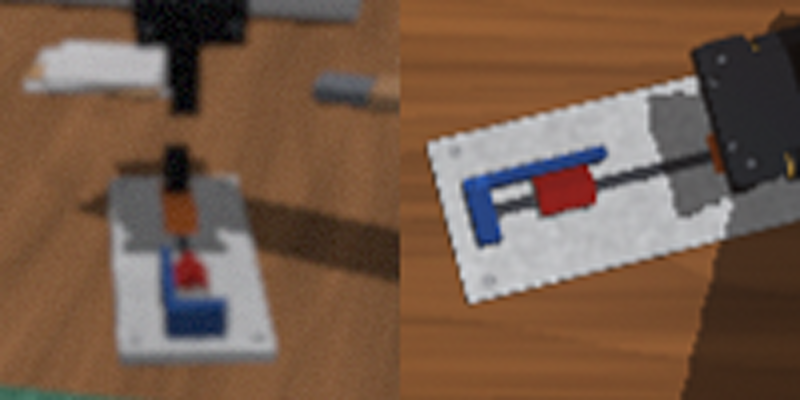

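```bash
python3 -m jog '[[[1,1,20,0,0,0,50],[1,1,35,0,0,0,50],[1,1,45,0,0,0,50],[1,1,55,0,0,0,50],[1,1,62,0,0,0,50],[1,1,67,0,0,0,50],[1,1,67,0,0,0,50]]]' 20 | grep -E 'pos|ft'; python3 -m jog '[[[0,0,0,0,0,0,35],[0,0,0,0,0,0,25],[0,0,0,0,0,0,16],[0,0,0,0,0,0,16],[0,0,0,0,0,0,16],[0,0,0,0,0,0,16],[0,0,0,0,0,0,16]]]' 20; python3 -c "
from h import *
a=np.radians(15);Rj=np.array([[np.cos(a),-np.sin(a)],[np.sin(a),np.cos(a)]]);print(Rj.T@(ctrl.get_state()['position'][:2]-[.535,-.2323]))"
```

```text
position: [0.5562, -0.3154, 0.0288]
ft_force: [-0.3, -0.8, 0.8]
time: 18.1
position: [0.5569, -0.3161, 0.0299]
tool_rot: [3.114, 0.412, 0.001]
ft_force: [0.5, -1.0, 1.1]
grip_width: 0.231
grip_force: 20.0
[-0.00054591 -0.08656169]
```

```bash
python3 -m jog '[[[0,-5,0,0,0,0,16],[0,-15,0,0,0,0,16],[0,-27,0,0,0,0,16],[0,-40,0,0,0,0,16],[0,-50,0,0,0,0,16],[0,-58,0,0,0,0,16],[0,-64,0,0,0,0,16],[0,-68,0,0,0,0,16],[0,-68,0,0,0,0,16]]]' 20|grep -E 'pos|ft|wid'
python3 -m jog '[[[0,-2,0,0,0,0,16],[0,-4,0,0,0,0,16],[0,-7,0,0,0,0,16],[0,-10,0,0,0,0,16],[0,-13,0,0,0,0,16],[0,-16,0,0,0,0,16],[0,-19,0,0,0,0,16],[0,-22,0,0,0,0,16],[0,-25,0,0,0,0,16],[0,-25,0,0,0,0,16]]]' 20|grep -E 'pos|ft|wid'; python3 -c "
from h import *
a=np.radians(15);Rj=np.array([[np.cos(a),-np.sin(a)],[np.sin(a),np.cos(a)]]);print(Rj.T@(ctrl.get_state()['position'][:2]-[.535,-.2323]))
d=grab('side','s7.png');b=cv2.imread('pics/s7.png')[140:220,240:320]
cv2.imwrite('pics/c7.png',cv2.resize(b,None,fx=7,fy=7,interpolation=cv2.INTER_CUBIC))"
```

```text
position: [0.5389, -0.2488, 0.0297]
ft_force: [0.7, 1.0, 7.0]
grip_width: 0.223
position: [0.5326, -0.2253, 0.0298]
ft_force: [0.8, -0.5, 6.2]
grip_width: 0.23
[-0.00052675  0.00737755]
```

View pics/c7.png

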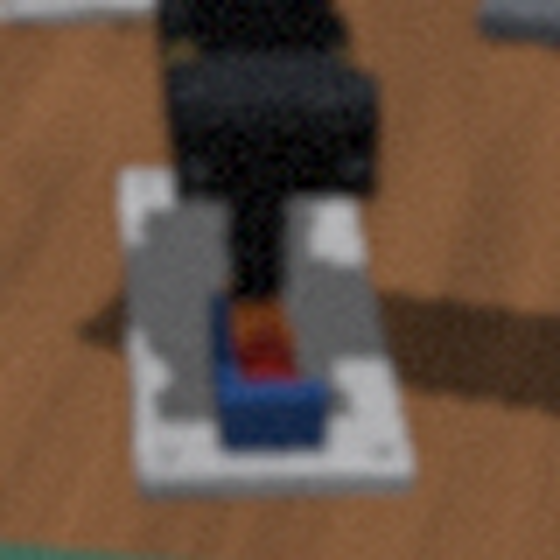

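```bash
python3 -m jog '[[[0,-2,0,0,0,0,16],[0,-4,0,0,0,0,16],[0,-5,0,0,0,0,16],[0,-5,0,0,0,0,16]]]' 20|grep -E 'pos|ft'
python3 -m jog '[[[0,-0.5,0,0,0,0,16],[0,-1,0,0,0,0,16],[0,-1,0,0,0,0,16]]]' 20|grep -E 'pos|ft'
python3 -m jog '[[[0,-0.5,0,0,0,0,16],[0,-1,0,0,0,0,16],[0,-1,0,0,0,0,16]]]' 20|grep -E 'pos|ft'
```

```text
position: [0.5314, -0.2209, 0.0297]
ft_force: [1.2, -0.6, 5.6]
position: [0.5312, -0.2203, 0.0298]
ft_force: [1.9, -1.8, 4.5]
position: [0.5312, -0.2203, 0.0298]
ft_force: [2.9, -4.4, 3.3]
```

```bash
python3 -m jog '[[[0,-0.5,0,0,0,0,16],[0,-1,0,0,0,0,16],[0,-1.5,0,0,0,0,16],[0,-1.5,0,0,0,0,16],[0,-1.5,0,0,0,0,16]]]' 20|grep -E 'pos|ft'
python3 -m jog '[[[0,-0.5,0,0,0,0,16],[0,-1,0,0,0,0,16],[0,-1.5,0,0,0,0,16],[0,-1.5,0,0,0,0,16],[0,-1.5,0,0,0,0,16]]]' 20|grep -E 'pos|ft'
```

```text
position: [0.5312, -0.2203, 0.0299]
ft_force: [4.6, -6.5, 2.5]
position: [0.5312, -0.2202, 0.0299]
ft_force: [5.9, -8.4, 0.5]
```

```bash
python3 -m jog '[[[0,1,0,0,0,0,16],[0,2,0,0,0,0,16],[0,2.5,0,0,0,0,16],[0,2.5,0,0,0,0,16]]]' 20|grep -E 'pos|ft'
python3 -m jog '[[[0,0,0,0,0,0,24],[0,0,0,0,0,0,34],[0,0,0,0,0,0,44],[0,0,0,0,0,0,44],[0,0,0,0,0,0,44],[0,0,-5,0,0,0,44],[0,0,-20,0,0,0,44],[0,0,-45,0,0,0,44],[0,0,-80,0,0,0,44],[0,0,-110,0,0,0,44]]]' 20|grep -E 'pos|ft|wid'
python3 -m jog '[[[-10,150,-20,0,0,0,44],[-10,150,-20,0,0,0,44],[-10,150,-20,0,0,0,44],[-10,150,-20,0,0,0,44],[-10,150,-20,0,0,0,44]]]' 20|grep -E 'pos|ft'
python3 - <<'E'
from h import *
d=grab('side','s8.png');b=cv2.imread('pics/s8.png')[130:220,235:325]
t=grab('top','t8.png');c=cv2.imread('pics/t8.png')[150:240,260:350]
cv2.imwrite('pics/c8.png',cv2.resize(np.hstack([b,c]),None,fx=4.4,fy=4.4,interpolation=cv2.INTER_CUBIC))
E
```

```text
position: [0.5312, -0.2203, 0.0298]
ft_force: [3.7, -4.6, 3.2]
position: [0.5309, -0.2184, 0.1423]
ft_force: [0.7, -0.5, 0.8]
grip_width: 0.505
position: [0.5595, -0.3676, 0.1602]
ft_force: [-0.6, 1.0, 0.0]
```

View pics/c8.png

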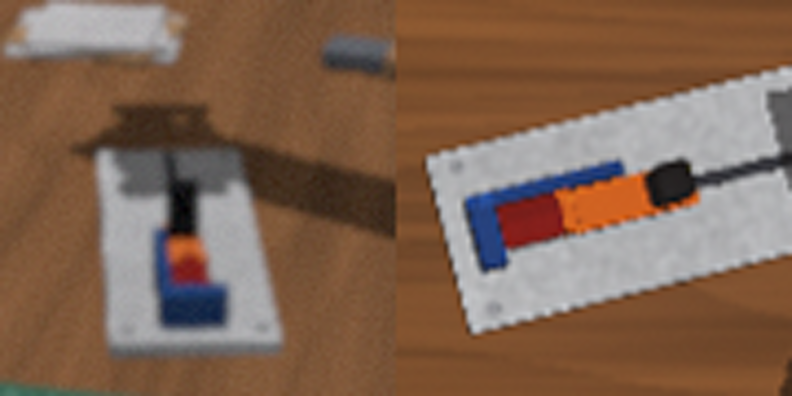

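The picture shows the red house (right crop, around (530,220)) snug between the blue stop and the orange pusher, with its eave along the fence. The gripper is clear of everything.

```bash
python3 -c "
from bench import ctrl
print(ctrl.close_job())"
```

```text
the job is handed in; nothing more can be done
None
```

The red house was regripped on the mat and now stands in the jig with its eave along the blue fence, held snug between the pusher and the end stop; the other houses were left in the tray, and the job is handed in.

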